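Roll out the brass hoop and hang it on the J-hook

TASK

The freshly bent brass hoop stands in a dip under the blue arch of its sloping track. Push the red stop fully shut across the low end of the track, then nudge the hoop out of its dip so that it rolls down and comes to rest against the stop; then lift it by its rim, hook it over the upturned steel J-hook and leave it hanging there at rest, with the stop still shut. Never let the hoop get away onto the bench, and do not disturb the other things lying about.

Things in the scene. Friction and masses are not known exactly. Their poses are not given: they have to be found in the camera images.
- hoop_center (a point): Centre of the loose brass hoop (a plain open ring, no spokes): 150 mm outside diameter, 138 mm inside (wall 6 mm), 16 mm wide along its axis, about 0.3 kg. It stands upright on its rim; the x axis of this point is the hoop's axis (level, across the track), y and z turn as it rolls.
- hoop: The same brass hoop; its origin is its centre too.
- track: Blue and steel track on the bench; origin on the bench under its middle. It runs along its y axis, sloping down to -y by 0.1 rad (floor 30 mm up at the origin). A channel 19 mm wide, walls 32 mm high and 6 mm thick, holds the hoop upright. Its low (-y) end is open unless the stop is shut.
- dip (a point): Hoop centre's place at the start, 82 mm towards +y from the track's origin, 114 mm up: the hoop stands between two cross bars 2.5 mm high. A push of 1 to 2 N along the track's -y over some 25 mm takes it over the front bar; it then rolls down by itself. Behind the hoop (+y) is room to push. Axes as the track's.
- arch (a point): Middle of the underside of the blue arch over the dip, 198 mm above the bench; top 208 mm, 26 mm wide along the track, posts out to 42 mm either side of the track's middle. The hoop cannot be lifted under it. Axes as the track's.
- rest (a point): Where the hoop's centre comes to rest against the shut stop, 55 mm towards -y from the track's origin, 100 mm up: clear of the arch, it can be lifted straight up here. Axes as the track's.
- stop (a joint): Sliding red stop at the low end of the track: 0 = fully open (channel free), 0.05 m = fully shut (its 10 mm plate stands across the channel, up to 125 mm above the bench). It slides along the track's +x axis (away from the robot) with about 3 N of friction, has end stops and stays where it is left.
- stop_tab (a point): Middle of the push face of the red stop's tab, 60 mm above the bench. The face looks to the track's -x, is 40 mm wide along the track and reaches from 13 to 103 mm above the bench; it moves with the stop. Push it along the track's +x. Axes as the track's.
- hook_seat (a point): Middle of the top face of the J-hook's level arm, 250 mm up, where the rim rests. The arm, a flat strip 18 mm wide (y) and 6 mm thick, runs along x: at x = +34 mm it meets the post (18 mm wide, no higher than the arm); at x = -33 to -39 mm its free end, towards the robot, turns up 22 mm. A hanging hoop has its axis along x, its centre 68 mm below.
- jhook: The fixed steel J-hook stand: dark base plate 160 x 130 x 12 mm and a post. Its origin lies on the bench, 6 mm to the free-end side of hook_seat; axes as hook_seat's.
- tape: Bystander, leave alone: green roll of adhesive tape lying flat, 90 mm across, 24 mm high; origin at its underside.
- bench_block: Bystander, leave alone: bright steel bench block, 75 x 75 x 20 mm; origin at its underside.
- jar: Bystander, leave alone: small glass jar with blue lid, 64 mm across, 60 mm high; origin at its underside.
- pliers: Bystander, leave alone: pliers with red handles, about 140 mm long, 16 mm high, lying flat; origin at its underside.
- hammer: Bystander, leave alone: hammer, 200 mm long, lying on the bench; origin at its underside.
- brush: Bystander, leave alone: brush, 170 mm long, lying on the bench; origin at its underside.

How it is judged:
By the outcome, as a careful person would: the job done as asked, in the order asked, and still so for the second after the job is handed in, with the robot touching nothing.
It also fails if it takes over 72 s, if anything falls off the work surface, if the arm or the gripper's body presses on something with over 40 N, if the wrist force passes 120 N, or if a joint passes its speed limit or range.

ROBOT

A 6-joint arm with a two-finger parallel gripper is mounted at the origin on the work surface. World frame = base frame: x ahead of the robot, y to its left, z up, the work surface at z = 0. Lengths are in m, angles in rad, forces in N, time in s.
With the tool pointing down it reaches from about 0.275 to 0.875 m from the base axis. Payload 12.5 kg.
Tool frame: the origin (TCP) lies at the very end of the fingers, on their centre line; the grasp point (between the pads) lies 19 mm behind it (grip_depth is the distance from the TCP to the grasp point, in m); z points along the fingers, y is the line along which they close (so a half turn about z gives the same grasp; the last joint's range is limited). The gripper opens to 85 mm and grips with 20 to 120 N. Pads are 22 mm wide; open, the fingers measure 114 mm over their backs; the gripper's body (76 mm by 85 mm) begins 54 mm behind the grasp point. The pads swing forward as they close: fully open they stand 13 mm farther back than shut.
Start: joints at [-1.325, 0.351, 1.652, -0, 1.139, -0.085], TCP at [0.179, -0.52, 0.231] pointing down, gripper open.
Joint ranges: [-2.75, 2.75], [-0.79, 2.1], [0.01, 2.65], [-1.57, 4.71], [0.07, 3.14], [-2.87, 2.87]. Speed limits (rad/s): [2.22, 2.22, 2.79, 3.14, 3.14, 3.14].

INTERFACE

Orientations are given as [roll, pitch, yaw] about the fixed x, y, z axes, in that order (R = Rz(yaw) Ry(pitch) Rx(roll)).
In Python, from cell import get_state, read_camera, camera_params, finish_job, recognise, grip_depth gives the robot as it stands. The module is installed in compiled form; this text tells all that it offers.
- The arm moves only by the tool carry_out, never from a script. Its argument "increments" is a list of rows, each a list of 7 numbers: the finger opening in cm, from 0 to 8.54, then the shift along the tool's x, y, z in cm, then the turn, a rotation vector about the tool's x, y, z in degrees. A call has 1 to 5 rows; each row shifts and turns the commanded pose from where the row before left it, along the tool's axes as they then stand; what a row does not reach is not made up. A row lasts 1/8 s, in which the tool goes at most 62.5 mm and 10.7 degrees, less where a joint would pass 70% of its speed; a pose out of reach is approached as far as the arm can. A call with a gripper value outside its range is refused whole. The fingers move at their own pace and stop on an object; the grip force is fixed at half the most. Time passes only in rows, so rows that do not move let the fingers close. It gives the time, the measured TCP pose, the force, the opening and the grip force at its end, in the units of the state.
- get_state(): the state, without advancing time (a new reading comes with each control period).
- read_camera(name): name is "side" or "top"; returns (picture, depth): 480x640x3 uint8, red, green, blue; 480x640 float32, m along the optical axis (not along the pixel's ray), 0 where there is no reading.
- camera_params(name): a dict with "K" (3x3 intrinsics, pixels), "origin" and "rotation" of the camera in the world. Camera axes: x right, y up, looking along -z (the intrinsics and any distortion apply to the point x, -y, -z); pixel columns grow to the right and rows downward; lengths in m; the calibration is good to about 2 mm. A picture is of the moment at which its call begins. camera_params takes no time and is no camera call.
- finish_job(): hands the job in; it is judged then, once.
Trained networks look in the newest picture that a camera, given by its name, has taken for a name from the list of things; names that differ only in an ending like _2 or _b are one class to them, and where a whole thing is asked for, a point or a joint stands for the part that bears it (a point fixed in the world has none). Each returns a list of dicts, best first, with "score" (0 to 1); they miss things now and then, are a little off and sometimes report something else, mostly with a low value. They report only what shows in the picture. A call takes as long as a camera call.
- recognise(camera, target): "extent" ([centre column, centre row, width, height] in pixels, round what is visible of it).
The state is a dict: "time": time; "joints": joint angles; "qd": joint speeds; "joint_torque": joint torques, N m; "tcp_pos": TCP position; "tcp_rot": TCP orientation; "force": force on the tool from outside, world axes, zero at the start; "wrist_torque": the same for the moment, N m; "finger_gap": opening from 0.0 (shut) to 1.0 (fully open); "gripper_force": force on a finger pad.
Only numpy, scipy, OpenCV 4.12 (cv2) and the standard library are available. Lean on these libraries where they do the work, as an engineer would, in place of code of your own. Each camera call takes 0.05 s, during which the arm holds its last target. There are 200 camera calls.

## Working session

There is one attempt and no reset: what is moved stays moved. The work goes in short steps, Python scripts to look and compute and a tool call to move; the robot and the scene stay as the last step left them, time stands still between calls to the robot, and variables do not carry over. Pictures are saved under pics/ and viewed, at most 10 in all, crops included, and the job is handed in when it is done.

Besides the shell and the picture viewer there is one more tool, called after "Call:" by a JSON object that holds its "method" and its "body". carry_out: Moves the arm, as the interface text tells. Its arguments: {"type":"object","properties":{"increments":{"type":"array","items":{"type":"array","items":{"type":"number"}}}},"required":["increments"]}

```bash
mkdir -p pics
cat > h.py <<'E'
import numpy as np, cv2
from cell import *
def save(name, fn):
    im,d=read_camera(name); cv2.imwrite('pics/'+fn,im[:,:,::-1]); np.save('pics/'+name+'_d.npy',d); return im,d
def w(name,u,v,d):
    p=camera_params(name); K=np.array(p['K']); R=np.array(p['rotation']); o=np.array(p['origin'])
    x=(u-K[0,2])/K[0,0]*d; y=(v-K[1,2])/K[1,1]*d
    return o+R@np.array([x,-y,-d])
def cloud(name,d):
    v,u=np.mgrid[0:480,0:640]; p=camera_params(name); K=np.array(p['K']); R=np.array(p['rotation'])
    c=np.stack([(u-K[0,2])/K[0,0]*d,-(v-K[1,2])/K[1,1]*d,-d],-1)
    return np.array(p['origin'])+c@R.T
E
python3 - <<'E'
from h import *
print(get_state())
for c in ('side','top'):
    print(camera_params(c))
    im,d=save(c,c+'0.png'); P=cloud(c,d)
    for t in ('hoop','track','stop','stop_tab','arch','jhook','hook_seat','tape','bench_block','jar','pliers','hammer','brush'):
        r=recognise(c,t)
        for q in r[:2]:
            e=q['extent']; u,v=int(e[0]),int(e[1]); 
            print(c,t,round(q['score'],2),np.round(e,1),np.round(P[min(v,479),min(u,639)],3))
E
```

```text
{'time': 0.0, 'joints': array([-1.32459884e+00,  3.51220265e-01,  1.65245016e+00, -6.91476043e-06,
        1.13906865e+00, -8.45797593e-02]), 'qd': array([ 0.00114859, -0.00039676,  0.0017061 ,  0.00062303,  0.00152959,
        0.00173903]), 'joint_torque': array([ 3.97595621e-03, -5.06105304e+01, -2.91402161e+01,  1.00587115e-04,
        4.52848515e-03, -1.52428402e-05]), 'tcp_pos': array([ 0.17857929, -0.51984742,  0.23075725]), 'tcp_rot': array([-3.14044980e+00, -9.05941853e-05,  3.30780089e-01]), 'force': array([ 0.70439606, -0.02090294, -0.20498189]), 'wrist_torque': array([-0.00991089,  0.04422429,  0.00448816]), 'gripper_force': 0.0, 'finger_gap': 0.9952697462184821}
{'K': array([[521.90364662,   0.        , 329.41662971],
       [  0.        , 521.90364662, 236.53378324],
       [  0.        ,   0.        ,   1.        ]]), 'origin': array([ 0.47141352, -0.85740532,  0.66673751]), 'rotation': array([ 1.03362275, -0.01109952, -0.06111069])}Traceback (most recent call last):
  File "<stdin>", line 5, in <module>
  File "h.py", line 12, in cloud
    return np.array(p['origin'])+c@R.T
           ~~~~~~~~~~~~~~~~~~~~~^~~~~~
ValueError: operands could not be broadcast together with shapes (3,) (480,640)
```

```bash
sed -i "s/R=np.array(p\['rotation'\])/R=Rot.from_euler('xyz',p['rotation']).as_matrix()/; 1a from scipy.spatial.transform import Rotation as Rot" h.py
python3 - <<'E'
from h import *
for c in ('side','top'):
    print(camera_params(c))
    im,d=save(c,c+'0.png'); P=cloud(c,d); np.save('pics/P_'+c,P)
    for t in ('hoop','track','stop','stop_tab','arch','jhook','hook_seat','tape','bench_block','jar','pliers','hammer','brush'):
        r=recognise(c,t)
        for q in r[:2]:
            e=q['extent']; u,v=int(e[0]),int(e[1]); 
            print(c,t,round(q['score'],2),np.round(e,1),np.round(P[min(v,479),min(u,639)],3))
E
```

```text
{'K': array([[521.90364662,   0.        , 329.41662971],
       [  0.        , 521.90364662, 236.53378324],
       [  0.        ,   0.        ,   1.        ]]), 'origin': array([ 0.47141352, -0.85740532,  0.66673751]), 'rotation': array([ 1.03362275, -0.01109952, -0.06111069])}
side hoop 0.78 [338.3 211.6  12.6  63.7] [0.555 0.12  0.146]
side track 0.83 [320.4 240.8  81.6 144.7] [0.52  0.176 0.041]
side track 0.74 [379.4 351.3 114.4 174.4] [ 0.592 -0.258  0.099]
side stop 0.63 [303.1 282.4  35.2  56.6] [ 0.477 -0.022  0.065]
side stop_tab 0.56 [303.5 280.9  27.7  50.1] [ 0.477 -0.025  0.072]
side stop_tab 0.5 [319.9 242.1  85.5 147.5] [ 0.52   0.24  -0.004]
side arch 0.87 [319.2 244.2  88.5 145.7] [0.519 0.221 0.002]
side arch 0.36 [462.1 360.5  95.3  27.7] [ 0.749 -0.205  0.022]
side jhook 0.66 [377.8 350.6 118.  174. ] [ 0.61  -0.146 -0.003]
side jhook 0.5 [300.1 282.6  35.7  54.1] [ 0.471 -0.024  0.067]
side hook_seat 0.98 [380.6 351.9 111.4 173.5] [ 0.593 -0.261  0.102]
side hook_seat 0.72 [259.4 231.8  35.7  23.8] [0.371 0.294 0.   ]
side tape 0.85 [258.  231.2  37.8  22.5] [ 0.
[... 807 characters left out ...]
top_tab 0.52 [312.6 279.2  19.9  28.3] [ 0.476 -0.016  0.124]
top arch 0.57 [259.1 257.8 132.5  88.6] [0.535 0.119 0.009]
top jhook 0.68 [414.3 238.3  70.4  70.6] [ 0.588 -0.269  0.012]
top hook_seat 0.85 [411.8 236.2  70.6  73.3] [ 0.591 -0.259  0.025]
top tape 0.87 [193.2 325.1  42.7  38.5] [ 0.365  0.279 -0.001]
top bench_block 0.62 [301.6 165.8  32.4  31.3] [0.771 0.018 0.019]
top jar 0.8 [344.2 313.9  28.8  26.9] [ 0.401 -0.092  0.058]
top pliers 0.83 [440.5 355.4  26.4  53.2] [ 0.301 -0.329  0.012]
top hammer 0.73 [213.9 174.8  40.3  73.1] [ 0.75   0.245 -0.001]
top hammer 0.56 [302.6 167.4  32.7  32.4] [0.765 0.015 0.019]
top brush 0.72 [385.4 173.6  22.2  63.4] [ 0.751 -0.195  0.023]
```

View pics/side0.png

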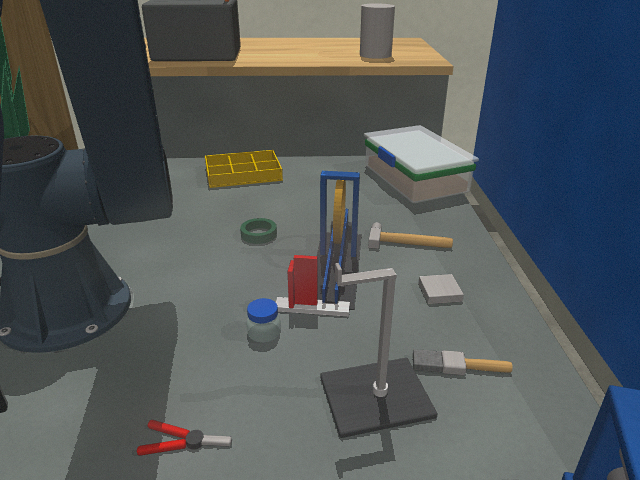

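View pics/top0.png

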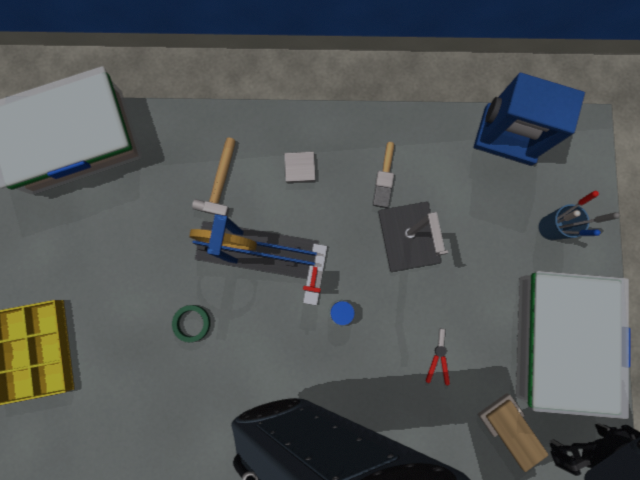

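Side view: red stop at (303,282), hoop under the arch (338,212), jar (262,320), J-hook arm (340..395,275). Top view: track from (205,240) to (318,258), hook arm (443,250)–(435,215), jar (343,313). Now measure from the depth.

```bash
cat > m.py <<'E'
from h import *
def show(n,Q):
    if len(Q)<5: print(n,len(Q)); return
    c=np.median(Q,0); r=cv2.minAreaRect(Q[:,:2].astype(np.float32))
    print(n,len(Q),'med',np.round(c,4),'lo',np.round(np.percentile(Q,2,0),4),'hi',np.round(np.percentile(Q,98,0),4),'rect',np.round(r[0],4),np.round(r[1],4),round(r[2],1))
for c in ('side','top'):
    im=cv2.imread(f'pics/{c}0.png'); P=np.load(f'pics/P_{c}.npy'); hsv=cv2.cvtColor(im,cv2.COLOR_BGR2HSV)
    h,s,v=[hsv[...,i].astype(int) for i in range(3)]
    X,Y,Z=P[...,0],P[...,1],P[...,2]
    reg=(X>.43)&(X<.66)&(Y>-.1)&(Y<.32)
    blue=reg&(h>100)&(h<130)&(s>110); show(c+' blue low',P[blue&(Z>.03)&(Z<.09)]); show(c+' arch',P[blue&(Z>.19)])
    gold=reg&(h>12)&(h<30)&(s>100); show(c+' hoop',P[gold&(Z>.03)]); show(c+' hooptop',P[gold&(Z>.15)])
    red=reg&((h<8)|(h>172))&(s>120)&(Z>.01); show(c+' red',P[red]); show(c+' redtop z>.115',P[red&(Z>.115)]); show(c+' red z.09-.11',P[red&(Z>.085)&(Z<.11)])
    hk=(X>.5)&(X<.68)&(Y<-.12)&(Y>-.4); show(c+' arm',P[hk&(Z>.238)&(Z<.258)]); show(c+' tip',P[hk&(Z>.26)&(Z<.29)]); show(c+' post',P[hk&(Z>.05)&(Z<.22)]); show(c+' base',P[hk&(Z>.006)&(Z<.02)])
    steel=reg&(s<40)&(v>150)&(Z>.005)&(Z<.06); show(c+' steel',P[steel])
    pos=reg&(Z>.16);
E
python3 m.py
python3 - <<'E'
import cv2,numpy as np
a=cv2.imread('pics/side0.png')[160:400,230:450]; b=cv2.imread('pics/top0.png')[190:320,180:460]
a=cv2.resize(a,None,fx=2.4,fy=2.4,interpolation=2)[:576,:]; b=cv2.resize(b,None,fx=2.85,fy=2.85,interpolation=2)
cv2.imwrite('pics/ca.png',a); cv2.imwrite('pics/cb.png',b)
E
```

```text
side blue low 260 med [0.5411 0.0642 0.0571] lo [ 0.5168 -0.0268  0.0333] hi [0.5876 0.2507 0.0769] rect [0.5645 0.114 ] [0.2919 0.0557] 80.8
side arch 334 med [0.562  0.1716 0.2058] lo [0.5216 0.1592 0.192 ] hi [0.6004 0.1915 0.2084] rect [0.5619 0.1763] [0.0318 0.0831] 79.9
side hoop 582 med [0.5575 0.1348 0.1343] lo [0.5447 0.1104 0.0495] hi [0.5803 0.2543 0.1876] rect [0.5629 0.1825] [0.1554 0.016 ] 80.9
side hooptop 227 med [0.5578 0.1448 0.1736] lo [0.5472 0.1213 0.1518] hi [0.57   0.1873 0.1881] rect [0.5627 0.1815] [0.1254 0.016 ] 81.0
side red 1349 med [ 0.4768 -0.0254  0.0726] lo [ 0.4489 -0.0366  0.0158] hi [ 0.5025 -0.0161  0.1245] rect [ 0.4767 -0.0216] [0.0425 0.0541] 79.8
side redtop z>.115 155 med [ 0.482  -0.0238  0.1222] lo [ 0.461  -0.0298  0.1152] hi [ 0.5027 -0.0147  0.1257] rect [ 0.4818 -0.022 ] [0.0139 0.0431] 83.7
side red z.09-.11 335 med [ 0.474  -0.0252  0.0988] lo [ 0.449  -0.0356  0.0855] hi [ 0.5026 -0.0026  0.1093] rect [ 0.4695 -0.0277] [0.0386 0.0592] 57.2
side arm 674 med [ 0.5641 -0.2675  0.249 ] lo [ 0.5208 -0.2805  0.241 ] hi [ 0.6035 -0.2515  0.
[... 1633 characters left out ...]
[ 0.566  -0.2621  0.2494] lo [ 0.5237 -0.2757  0.2441] hi [ 0.6036 -0.2486  0.2529] rect [ 0.5634 -0.2633] [0.0856 0.0193] 10.9
top tip 37 med [ 0.5239 -0.2689  0.2708] lo [ 0.5201 -0.2792  0.261 ] hi [ 0.5281 -0.262   0.2734] rect [ 0.5242 -0.2706] [0.006 0.017] 11.8
top post 151 med [ 0.5942 -0.2491  0.1408] lo [ 0.5916 -0.2635  0.0527] hi [ 0.6019 -0.2469  0.2149] rect [ 0.5947 -0.2543] [0.0197 0.0098] 64.7
top base 2916 med [ 0.5876 -0.2487  0.0115] lo [ 0.5142 -0.3185  0.0071] hi [ 0.6747 -0.1859  0.0166] rect [ 0.5912 -0.2747] [0.2203 0.1752] 89.3
top steel 441 med [ 0.5372 -0.0124  0.0122] lo [ 0.4303 -0.0433  0.0075] hi [0.6581 0.2528 0.0282] rect [0.5875 0.0813] [0.3667 0.1335] 48.9
```

View pics/cb.png

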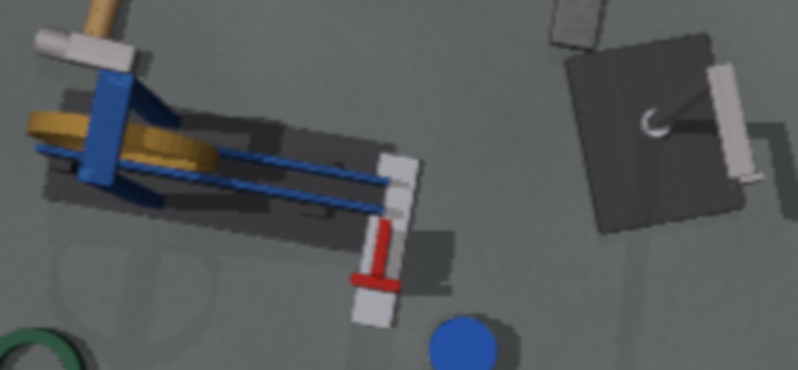

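View pics/ca.png

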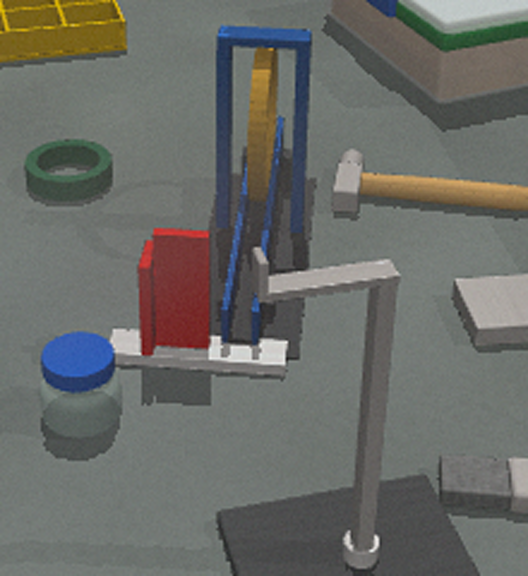

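Crops confirm it: stop fully open on the robot side (red plate about (378,245) in the top crop), jar beside it, and hook arm with its turned-up end towards the robot (750,180). Both views agree to within 2–4 mm. A planner for rounded rows next.

```bash
cat > plan.py <<'E'
# usage: plan.py frame(t|h|w) x y z yawdeg n gap
from h import *; import sys
fr=sys.argv[1]; x,y,z,yaw,n,gap=map(float,sys.argv[2:8]); n=int(n)
F={'t':(.5495,.098,-9),'h':(.5593,-.265,10.5),'w':(0,0,0)}
def tow(fr,p):
    a=np.radians(F[fr][2]); return np.array([F[fr][0]+np.cos(a)*p[0]-np.sin(a)*p[1],F[fr][1]+np.sin(a)*p[0]+np.cos(a)*p[1],p[2]])
def tof(fr,p):
    a=np.radians(F[fr][2]); d=np.array(p[:2])-F[fr][:2]; return np.round([np.cos(a)*d[0]+np.sin(a)*d[1],-np.sin(a)*d[0]+np.cos(a)*d[1],p[2]],4)
s=get_state(); p0=s['tcp_pos']; R0=Rot.from_euler('xyz',s['tcp_rot'])
p1=tow(fr,(x,y,z)); R1=Rot.from_euler('xyz',[np.pi,0,np.radians(yaw)])
print('now in',fr,tof(fr,p0),'world target',p1)
rv=(R0.inv()*R1).as_rotvec(); p,R=p0.copy(),R0; rows=[]
for i in range(n):
    t=p0+(p1-p0)*(i+1)/n; tr=R0*Rot.from_rotvec(rv*(i+1)/n)
    d=np.round(R.inv().apply(t-p)*100,1); q=np.round(np.degrees((R.inv()*tr).as_rotvec()),1)
    rows.append([gap,*map(float,d),*map(float,q)]); p=p+R.apply(d/100); R=R*Rot.from_rotvec(np.radians(q))
for i in range(0,n,5): print(rows[i:i+5])
E
python3 plan.py t -.125 -.127 .22 81 14 0
```

```text
now in t [-0.2696 -0.6686  0.2313] world target [ 0.40617178 -0.00788211  0.22      ]
[[0.0, 2.7, -2.9, 0.1, -0.0, -0.0, -4.4], [0.0, 3.0, -2.7, 0.1, -0.0, -0.0, -4.5], [0.0, 3.1, -2.5, 0.0, -0.0, -0.0, -4.4], [0.0, 3.3, -2.3, 0.1, -0.0, -0.0, -4.4], [0.0, 3.5, -1.9, 0.1, -0.0, -0.0, -4.5]]
[[0.0, 3.7, -1.7, 0.1, -0.0, -0.0, -4.4], [0.0, 3.7, -1.4, 0.1, -0.0, -0.0, -4.4], [0.0, 3.9, -1.1, 0.0, -0.0, -0.0, -4.5], [0.0, 3.9, -0.8, 0.1, -0.0, -0.0, -4.4], [0.0, 4.0, -0.5, 0.1, -0.0, -0.0, -4.4]]
[[0.0, 4.0, -0.2, 0.1, -0.0, -0.0, -4.5], [0.0, 4.0, 0.1, 0.1, -0.0, -0.0, -4.4], [0.0, 3.9, 0.4, 0.0, -0.0, -0.0, -4.4], [0.0, 4.0, 0.8, 0.1, 0.0, -0.0, -4.4]]
```

Call:
{"method": "carry_out", "body": {"increments": [[0,2.7,-2.9,0.1,0,0,-4.4],[0,3.0,-2.7,0.1,0,0,-4.5],[0,3.1,-2.5,0,0,0,-4.4],[0,3.3,-2.3,0.1,0,0,-4.4],[0,3.5,-1.9,0.1,0,0,-4.5]]}}

```text
time: 2.08
tcp_pos: [0.2601, -0.3363, 0.2274]
tcp_rot: [3.141, 0.0, 0.721]
force: [0.6, 0.2, -0.4]
finger_gap: -0.003
gripper_force: 0.0
```

Call:
{"method": "carry_out", "body": {"increments": [[0,3.7,-1.7,0.1,0,0,-4.4],[0,3.7,-1.4,0.1,0,0,-4.4],[0,3.9,-1.1,0,0,0,-4.5],[0,3.9,-0.8,0.1,0,0,-4.4],[0,4.0,-0.5,0.1,0,0,-4.4]]}}

```text
time: 2.7
tcp_pos: [0.342, -0.1528, 0.2235]
tcp_rot: [3.141, 0.0, 1.106]
force: [0.1, 0.5, 0.2]
finger_gap: 0.004
gripper_force: 0.0
```

Call:
{"method": "carry_out", "body": {"increments": [[0,4.0,-0.2,0.1,0,0,-4.5],[0,4.0,0.1,0.1,0,0,-4.4],[0,3.9,0.4,0,0,0,-4.4],[0,4.0,0.8,0.1,0,0,-4.4],[0,0,0,0,0,0,0]]}}

```text
time: 3.32
tcp_pos: [0.4072, -0.0061, 0.2203]
tcp_rot: [3.141, -0.0, 1.417]
force: [0.1, -0.0, -0.1]
finger_gap: -0.002
gripper_force: 0.0
```

```bash
python3 plan.py t -.12 -.127 .065 81 5 0
```

```text
now in t [-0.1242 -0.1251  0.2203] world target [ 0.41111022 -0.00866428  0.065     ]
[[0.0, -0.0, 0.1, 3.1, 0.0, -0.0, 0.0], [0.0, -0.1, 0.1, 3.1, 0.0, -0.0, 0.1], [0.0, -0.0, 0.1, 3.1, 0.0, -0.0, 0.0], [0.0, -0.1, 0.0, 3.1, 0.0, -0.0, 0.0], [0.0, 0.0, 0.1, 3.1, 0.0, -0.0, 0.1]]
```

Call:
{"method": "carry_out", "body": {"increments": [[0,-0.1,0.1,3.1,0,0,0],[0,-0.1,0.1,3.1,0,0,0],[0,0,0.1,3.1,0,0,0],[0,0,0.1,3.1,0,0,0],[0,0,0,3.1,0,0,0]]}}

```text
time: 3.95
tcp_pos: [0.4102, -0.0112, 0.0645]
tcp_rot: [3.141, 0.0, 1.411]
force: [-0.1, 0.2, 1.0]
finger_gap: 0.002
gripper_force: 0.0
```

Call:
{"method": "carry_out", "body": {"increments": [[0,0,1.0,0,0,0,0],[0,0,1.0,0,0,0,0],[0,0,1.0,0,0,0,0],[0,0,1.0,0,0,0,0],[0,0,1.0,0,0,0,0]]}}

```text
time: 4.58
tcp_pos: [0.4605, -0.0185, 0.0657]
tcp_rot: [3.141, 0.0, 1.413]
force: [-4.3, -0.6, 2.3]
finger_gap: -0.003
gripper_force: 1.8
```

Call:
{"method": "carry_out", "body": {"increments": [[0,0,0.8,0,0,0,0],[0,0,0.6,0,0,0,0],[0,0,0.4,0,0,0,0],[0,0,0.2,0,0,0,0],[0,0,0,0,0,0,0]]}}

```text
time: 5.2
tcp_pos: [0.4726, -0.0203, 0.0646]
tcp_rot: [-3.126, 0.0, 1.413]
force: [-43.6, 5.5, 33.2]
finger_gap: 0.002
gripper_force: 21.9
```

```bash
python3 plan.py t -.03 -.127 .065 81 1 0
```

```text
now in t [-0.0575 -0.1289  0.0646] world target [ 0.50000217 -0.02274339  0.065     ]
[[0.0, 0.2, 2.7, -0.1, -0.9, 0.0, -0.0]]
```

Run:
```python
from h import *
im,d=save('side','side1.png'); it,dt=save('top','top1.png')
a=cv2.resize(im[210:350,250:420],None,fx=3.5,fy=3.5)[:,:,::-1]
cv2.imwrite('pics/c1.png',a)
for c,i,dd in(('side',im,d),('top',it,dt)):
    P=cloud(c,dd); hsv=cv2.cvtColor(i,cv2.COLOR_RGB2HSV); h,s=hsv[...,0],hsv[...,1]
    X,Y,Z=P[...,0],P[...,1],P[...,2]
    Q=P[(X>.43)&(X<.66)&(Y>-.1)&(Y<.05)&((h<8)|(h>172))&(s>120)&(Z>.01)]
    for lo,hi in((.115,.14),(.02,.11)):
        q=Q[(Q[:,2]>lo)&(Q[:,2]<hi)]; 
        if len(q)<5: continue
        a=np.radians(-9); tx=np.cos(a)*(q[:,0]-.5495)+np.sin(a)*(q[:,1]-.098); print(c,lo,len(q),np.round(np.percentile(tx,[2,98]),4))
print(get_state()['force'])
```

```text
side 0.115 103 [-0.0132  0.0186]
side 0.02 986 [-0.0346  0.0172]
top 0.115 6 [0.0162 0.0194]
[-43.2736643    4.06720335  33.94621351]
```

View pics/c1.png

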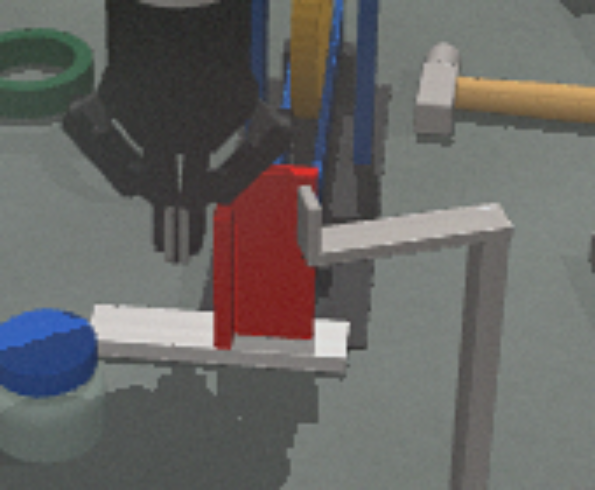

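The splayed finger linkage caught the plate's top corner (plate about 46 mm in, tab left edge at (215,270) in the crop). I'll back off, raise the tool and finish the push with the fingertips only.

Call:
{"method": "carry_out", "body": {"increments": [[0,0,-1.0,0,0,0,0],[0,0,-1.5,0,0,0,0],[0,0,0,-1.3,0,0,0],[0,0,0,-1.1,0,0,0],[0,0,0,0,0,0,0]]}}

```text
time: 5.92
tcp_pos: [0.4559, -0.0176, 0.0905]
tcp_rot: [3.139, -0.0, 1.413]
force: [-0.6, 0.8, 0.4]
finger_gap: -0.003
gripper_force: 0.0
```

```bash
python3 plan.py t -.052 -.127 .088 81 4 0
```

```text
now in t [-0.0743 -0.1289  0.0905] world target [ 0.47827303 -0.01930183  0.088     ]
[[0.0, 0.0, 0.6, 0.1, 0.0, -0.0, -0.0], [0.0, 0.1, 0.5, 0.0, 0.1, -0.0, -0.0], [0.0, 0.0, 0.6, 0.1, 0.0, -0.0, -0.0], [0.0, 0.1, 0.5, 0.1, 0.1, -0.0, -0.0]]
```

Call:
{"method": "carry_out", "body": {"increments": [[0,0.1,0.8,0.1,0,0,0],[0,0.1,0.8,0.1,0,0,0],[0,0,0.6,0,0,0,0],[0,0,0.3,0,0,0,0],[0,0,0.2,0,0,0,0]]}}

```text
time: 6.55
tcp_pos: [0.4807, -0.0196, 0.087]
tcp_rot: [-3.139, 0.0, 1.413]
force: [-9.7, 1.0, 6.6]
finger_gap: -0.003
gripper_force: 5.2
```

Call:
{"method": "carry_out", "body": {"increments": [[0,0,0.2,0,0,0,0],[0,0,0.1,0,0,0,0]]}}

```text
time: 6.8
tcp_pos: [0.4809, -0.0197, 0.0868]
tcp_rot: [-3.132, 0.0, 1.413]
force: [-21.4, 2.6, 18.5]
finger_gap: 0.001
gripper_force: 11.5
```

Call:
{"method": "carry_out", "body": {"increments": [[0,0,-1.5,0,0,0,0],[0,0,-2.0,-1.0,0,0,0],[0,0,-3,-4,0,0,0],[0,0,-3,-5,0,0,0],[0,0,0,0,0,0,0]]}}

```text
time: 7.42
tcp_pos: [0.3909, -0.0052, 0.1902]
tcp_rot: [3.135, -0.0, 1.413]
force: [0.1, -0.1, -1.0]
finger_gap: 0.001
gripper_force: 0.0
```

```bash
cat > ms.py <<'E'
from h import *
def go(c,im,P):
    hsv=cv2.cvtColor(im,cv2.COLOR_RGB2HSV); h,s=hsv[...,0],hsv[...,1]
    X,Y,Z=P[...,0],P[...,1],P[...,2]
    Q=P[(X>.43)&(X<.66)&(Y>-.1)&(Y<.05)&((h<8)|(h>172))&(s>120)&(Z>.01)]
    a=np.radians(-9)
    for lo,hi in((.115,.14),(.02,.11)):
        q=Q[(Q[:,2]>lo)&(Q[:,2]<hi)]
        if len(q)<5: continue
        tx=np.cos(a)*(q[:,0]-.5495)+np.sin(a)*(q[:,1]-.098); print(c,lo,len(q),np.round(np.percentile(tx,[2,50,98]),4))
for c in('side','top'):
    go(c+' before',cv2.imread(f'pics/{c}0.png')[:,:,::-1].copy(),np.load(f'pics/P_{c}.npy'))
    im,d=save(c,c+'2.png'); go(c+' now',im,cloud(c,d))
print(get_state()['force'])
E
python3 ms.py; python3 plan.py t 0 .2 .25 81 1 0
```

```text
side before 0.115 155 [-0.0687 -0.0474 -0.0266]
side before 0.02 1073 [-0.079  -0.054  -0.0266]
side now 0.115 149 [-0.0245 -0.0041  0.0174]
side now 0.02 1014 [-0.0346 -0.0125  0.0172]
top before 0.115 86 [-0.0694 -0.0489 -0.0269]
top before 0.02 70 [-0.0795 -0.0751 -0.0708]
top now 0.115 81 [-0.0245 -0.0044  0.0178]
top now 0.02 99 [-0.0354 -0.0315  0.0074]
[-0.08317203  0.45759256  0.08137279]
now in t [-0.1404 -0.1268  0.1875] world target [0.58078689 0.29553767 0.25      ]
[[0.0, 32.7, 14.0, -6.2, 0.1, -0.0, -0.0]]
```

Run:
```python
import cv2,numpy as np
a=cv2.imread('pics/side2.png')[235:335,260:365]; b=cv2.imread('pics/top2.png')[230:310,280:370]
cv2.imwrite('pics/c2.png',np.hstack([cv2.resize(a,(420,400),interpolation=2),cv2.resize(b,(370,400),interpolation=2)]))
```

```text
(no output)
```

View pics/c2.png

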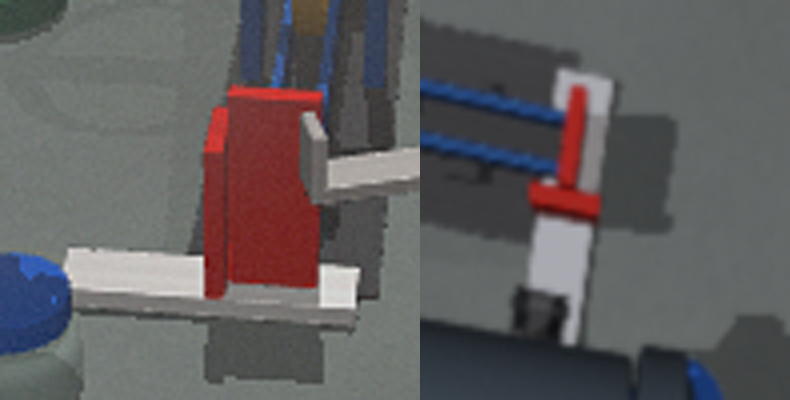

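Plate spans the channel past both walls (side (270,180), top (572,140)), tab face at the end of its travel: two differently-posed pushes of 20–40 N ended at the same place, so it's on its end stop. Now the nudge.

```bash
python3 plan.py t 0 .19 .30 81 11 0
```

```text
now in t [-0.1404 -0.1268  0.1875] world target [0.57922255 0.28566078 0.3       ]
[[0.0, 2.9, 1.3, -1.0, 0.0, -0.0, -0.0], [0.0, 2.9, 1.3, -1.0, 0.0, -0.0, -0.0], [0.0, 2.8, 1.2, -1.1, 0.0, -0.0, -0.0], [0.0, 2.9, 1.3, -1.0, 0.0, -0.0, -0.0], [0.0, 2.9, 1.3, -1.0, 0.0, -0.0, -0.0]]
[[0.0, 2.9, 1.3, -1.0, 0.1, -0.0, -0.0], [0.0, 2.9, 1.2, -1.0, -0.0, -0.0, -0.0], [0.0, 2.8, 1.3, -1.1, -0.0, -0.0, -0.0], [0.0, 2.9, 1.3, -1.0, -0.0, -0.0, -0.0], [0.0, 2.9, 1.3, -1.0, -0.0, -0.0, -0.0]]
[[0.0, 2.9, 1.2, -1.0, 0.0, -0.0, -0.0]]
```

Call:
{"method": "carry_out", "body": {"increments": [[0,0,0,-3.7,0,0,0],[0,0,0,-3.8,0,0,0],[0,0,0,-3.8,0,0,0],[0,3.9,1.7,0,0,0,0],[0,4.0,1.8,0,0,0,0]]}}

```text
time: 8.15
tcp_pos: [0.4388, 0.068, 0.2992]
tcp_rot: [-3.141, 0.0, 1.412]
force: [-0.5, -0.3, 0.7]
finger_gap: -0.001
gripper_force: 0.0
```

Call:
{"method": "carry_out", "body": {"increments": [[0,4.0,1.8,0,0,0,0],[0,4.0,1.7,0,0,0,0],[0,4.0,1.8,0,0,0,0],[0,4.0,1.7,0,0,0,0],[0,4.0,1.7,0,0,0,0]]}}

```text
time: 8.78
tcp_pos: [0.5562, 0.2524, 0.2978]
tcp_rot: [-3.139, 0.001, 1.413]
force: [0.3, 0.2, 0.4]
finger_gap: -0.001
gripper_force: 0.0
```

Call:
{"method": "carry_out", "body": {"increments": [[0,3.8,1.8,0,0,0,0],[0,0,0,0,0,0,0]]}}

```text
time: 9.02
tcp_pos: [0.5798, 0.2876, 0.2967]
tcp_rot: [-3.138, 0.002, 1.415]
force: [-0.1, 0.0, -0.2]
finger_gap: -0.004
gripper_force: 0.0
```

```bash
python3 plan.py t 0 .188 .148 81 4 0
```

```text
now in t [2.000e-04 1.920e-01 2.967e-01] world target [0.57890968 0.28368541 0.148     ]
[[0.0, -0.1, 0.0, 3.7, -0.0, 0.0, 0.0], [0.0, -0.1, 0.0, 3.7, -0.1, 0.0, 0.0], [0.0, -0.1, 0.0, 3.8, -0.0, 0.1, 0.0], [0.0, -0.1, 0.0, 3.7, -0.1, -0.0, 0.0]]
```

Call:
{"method": "carry_out", "body": {"increments": [[0,0,0,3.7,0,0,0],[0,-0.1,0,3.7,0,0,0],[0,-0.1,0,3.7,0,0,0],[0,-0.1,0,3.7,0,0,0],[0,0,0,0,0,0,0]]}}

```text
time: 9.65
tcp_pos: [0.5768, 0.2815, 0.1486]
tcp_rot: [-3.136, 0.004, 1.412]
force: [-0.2, -0.4, 0.0]
finger_gap: -0.0
gripper_force: 0.0
```

Call:
{"method": "carry_out", "body": {"increments": [[0,-1,0,0,0,0,0],[0,-0.9,0,0,0,0,0],[0,-0.6,0,0,0,0,0],[0,-0.5,0,0,0,0,0],[0,-0.5,0,0,0,0,0]]}}

```text
time: 10.28
tcp_pos: [0.5759, 0.2506, 0.1568]
tcp_rot: [3.133, -0.008, 1.413]
force: [2.2, 15.0, 26.4]
finger_gap: 0.001
gripper_force: 14.2
```

Call:
{"method": "carry_out", "body": {"increments": [[0,-0.5,0,0,0,0,0],[0,-0.5,0,0,0,0,0],[0,-0.5,0,0,0,0,0],[0,-0.4,0,0,0,0,0]]}}

```text
time: 10.78
tcp_pos: [0.5776, 0.235, 0.1633]
tcp_rot: [3.119, -0.017, 1.413]
force: [5.3, 24.7, 59.1]
finger_gap: -0.001
gripper_force: 30.1
```

```bash
cat > hp.py <<'E'
from h import *
a=np.radians(-9)
for c in('side','top'):
    im,d=save(c,c+'n.png'); P=cloud(c,d); hsv=cv2.cvtColor(im,cv2.COLOR_RGB2HSV); h,s=hsv[...,0],hsv[...,1]
    X,Y,Z=P[...,0],P[...,1],P[...,2]
    Q=P[(X>.4)&(X<.68)&(Y>-.4)&(Y<.3)&(h>12)&(h<30)&(s>100)&(Z>.05)]
    tx=np.cos(a)*(Q[:,0]-.5495)+np.sin(a)*(Q[:,1]-.098); ty=-np.sin(a)*(Q[:,0]-.5495)+np.cos(a)*(Q[:,1]-.098)
    print(c,len(Q),'tx',np.round(np.percentile(tx,[2,50,98]),4),'ty',np.round(np.percentile(ty,[1,50,99]),4),'z',np.round(np.percentile(Q[:,2],[2,99]),4), 'recog',[ (round(q['score'],2),np.round(q['extent'])) for q in recognise(c,'hoop')[:1]])
    top=Q[Q[:,2]>Q[:,2].max()-.008]; print(' top pts',np.round(top.mean(0),4))
E
python3 hp.py; python3 plan.py t 0 .14 .2 81 2 0
```

```text
side 514 tx [-0.0032  0.0065  0.0143] ty [-0.0017  0.0186  0.1457] z [0.0662 0.1881] recog [(0.57, array([340., 214.,  16.,  67.]))]
 top pts [0.569  0.1624 0.4045]
top 533 tx [-0.0996  0.004   0.0149] ty [-0.1492  0.0402  0.1401] z [0.0506 1.1226] recog [(0.78, array([231., 237.,  57.,  24.]))]
 top pts [ 0.4278 -0.0337  1.1226]
now in t [0.0063 0.1395 0.1635] world target [0.57140083 0.23627637 0.2       ]
[[0.0, 0.1, -0.3, -1.8, 0.6, -0.5, -0.0], [0.0, -0.0, -0.3, -1.9, 0.7, -0.4, -0.0]]
```

The finger wedged on top of the rim: its friction opposed the rolling. I'll back off and push again with the finger moving forward and up, following the rim.

Call:
{"method": "carry_out", "body": {"increments": [[0,1.5,0,0,0,0,0],[0,2,0,0,0,0,0],[0,2,0,0,0,0,0],[0,0,0,0,0,0,0],[0,0,0,0,0,0,0]]}}

```text
time: 11.6
tcp_pos: [0.5784, 0.2834, 0.1518]
tcp_rot: [-3.141, 0.001, 1.413]
force: [-0.1, -0.1, 0.0]
finger_gap: -0.002
gripper_force: 0.0
```

```bash
sed -i 's/(Z>.05)/(Z>.05)\&(Z<.3)/' hp.py; python3 hp.py; python3 plan.py t 0.002 .188 .14 81 2 0;python3 - <<'E'
import cv2,numpy as np
a=cv2.imread('pics/side2.png')
import os
a=cv2.imread('pics/siden.png')[150:330,270:420]; b=cv2.imread('pics/topn.png')[200:310,180:350]
cv2.imwrite('pics/c3.png',np.hstack([cv2.resize(a,(330,396),interpolation=2),cv2.resize(b,(465,396)[:2],interpolation=2)]))
E
```

```text
side 612 tx [-0.0084  0.0013  0.0074] ty [0.0074 0.0364 0.1544] z [0.0536 0.1886] recog [(0.91, array([339., 212.,  14.,  66.]))]
 top pts [0.5603 0.1677 0.1862]
top 481 tx [-0.0095 -0.0025  0.0059] ty [0.0161 0.0638 0.158 ] z [0.0549 0.1896] recog [(0.95, array([222., 239.,  65.,  22.]))]
 top pts [0.5493 0.1694 0.2009]
now in t [-0.0002  0.1876  0.1522] world target [0.58088506 0.28337254 0.14      ]
[[0.0, 0.0, 0.1, 0.6, -0.0, 0.0, -0.0], [0.0, 0.0, 0.1, 0.6, -0.0, 0.0, -0.1]]
```

View pics/c3.png

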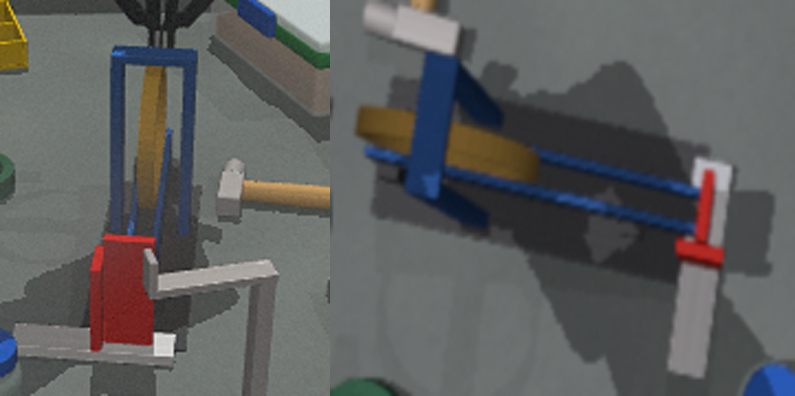

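Hoop is back in its dip under the arch (side crop (152,130), top crop (440,140)); stop unmoved.

Call:
{"method": "carry_out", "body": {"increments": [[0,-0.5,0.1,0.8,0,0,0],[0,-1,0,0.4,0,0,0],[0,-0.6,0,0,0,0,0],[0,-0.5,0,-0.4,0,0,0],[0,-0.5,0,-0.4,0,0,0]]}}

```text
time: 12.42
tcp_pos: [0.5748, 0.2527, 0.1488]
tcp_rot: [3.141, -0.0, 1.413]
force: [0.6, -0.4, 0.2]
finger_gap: -0.0
gripper_force: 0.1
```

Call:
{"method": "carry_out", "body": {"increments": [[0,-0.6,0,-0.5,0,0,0],[0,-0.6,0,-0.5,0,0,0],[0,-0.5,0,-0.4,0,0,0]]}}

```text
time: 12.8
tcp_pos: [0.5721, 0.2358, 0.1627]
tcp_rot: [3.141, -0.0, 1.413]
force: [0.4, 0.0, -0.4]
finger_gap: -0.004
gripper_force: 0.0
```

```bash
python3 hp.py; python3 plan.py t 0.002 .14 .16 81 1 0
```

```text
side 616 tx [-0.0075  0.0017  0.0078] ty [-0.0122  0.0153  0.1353] z [0.0563 0.188 ] recog [(0.96, array([337., 215.,  16.,  69.]))]
 top pts [0.5585 0.1538 0.1856]
top 470 tx [-0.0079 -0.001   0.0077] ty [-0.0222  0.0263  0.1197] z [0.0516 0.1869] recog [(0.78, array([241., 240.,  68.,  24.]))]
 top pts [0.5579 0.1682 0.1999]
now in t [0.0007 0.14   0.1624] world target [0.5733762 0.2359635 0.16     ]
[[0.0, -0.0, 0.1, 0.2, 0.0, -0.0, -0.1]]
```

It's rolling. Retreat upwards while it settles.

Call:
{"method": "carry_out", "body": {"increments": [[0,1,0,0,0,0,0],[0,1,0,-2,0,0,0],[0,0,0,-4,0,0,0],[0,0,0,-4,0,0,0],[0,0,0,-4,0,0,0]]}}

```text
time: 13.62
tcp_pos: [0.5751, 0.2568, 0.3034]
tcp_rot: [-3.141, -0.0, 1.413]
force: [-0.2, 0.6, -0.8]
finger_gap: 0.001
gripper_force: 0.0
```

Call:
{"method": "carry_out", "body": {"increments": [[4,0,0,-1,0,0,0],[4,0,0,0,0,0,0],[4,0,0,0,0,0,0],[4,0,0,0,0,0,0],[4,0,0,0,0,0,0]]}}

```text
time: 14.25
tcp_pos: [0.5751, 0.2559, 0.3117]
tcp_rot: [-3.141, 0.0, 1.413]
force: [-0.2, -0.6, 0.2]
finger_gap: 0.468
gripper_force: 0.0
```

```bash
python3 hp.py; python3 ms.py | grep now; python3 plan.py t 0 -.088 .30 81 8 4
```

```text
side 512 tx [-0.0079  0.0012  0.0075] ty [-0.1192 -0.0792  0.0238] z [0.0545 0.1749] recog [(0.96, array([334., 235.,  17.,  49.]))]
 top pts [0.5408 0.0444 0.1724]
top 547 tx [-0.0081 -0.0011  0.0077] ty [-0.1179 -0.0498  0.0233] z [0.0546 0.1765] recog [(0.64, array([284., 248.,  66.,  25.]))]
 top pts [0.5422 0.0518 0.1729]
side now 0.115 150 [-0.0247 -0.0037  0.0174]
side now 0.02 1017 [-0.0345 -0.0126  0.0173]
top now 0.115 78 [-0.0246 -0.0041  0.0175]
top now 0.02 96 [-0.0353 -0.0315 -0.024 ]
now in t [0.0007 0.1601 0.3123] world target [0.53573377 0.01108343 0.3       ]
[[4.0, -3.1, -0.0, 0.2, -0.0, -0.0, -0.0], [4.0, -3.1, -0.0, 0.1, -0.0, -0.0, -0.0], [4.0, -3.1, -0.0, 0.2, -0.0, -0.0, -0.0], [4.0, -3.1, -0.0, 0.1, -0.0, -0.0, -0.0], [4.0, -3.1, -0.0, 0.2, -0.0, -0.0, -0.0]]
[[4.0, -3.1, -0.0, 0.1, -0.0, -0.0, -0.0], [4.0, -3.1, -0.0, 0.2, -0.0, -0.0, -0.0], [4.0, -3.1, -0.0, 0.1, -0.0, -0.0, -0.0]]
```

Hoop at rest against the stop, centre at track (0, −0.052), z 0.100, as expected. Grasp the rim 35 mm off its top on the stop side, so that the fingers clear the hook arm later.

Call:
{"method": "carry_out", "body": {"increments": [[4,-5,0,0,0,0,0],[4,-5,0,0,0,0,0],[4,-5,0,0,0,0,0],[4,-5,0,0,0,0,0],[4,-4.7,0,1,0,0,0]]}}

```text
time: 15.18
tcp_pos: [0.5363, 0.0105, 0.3029]
tcp_rot: [3.14, -0.0, 1.413]
force: [0.5, 0.2, 0.1]
finger_gap: 0.468
gripper_force: 0.0
```

Call:
{"method": "carry_out", "body": {"increments": [[4,0,0,5,0,0,0],[4,0,0,5,0,0,0],[4,0,0,0,0,0,0]]}}

```text
time: 15.55
tcp_pos: [0.5348, 0.012, 0.1999]
tcp_rot: [-3.136, 0.001, 1.413]
force: [0.6, -0.2, 0.9]
finger_gap: 0.468
gripper_force: 0.0
```

```bash
python3 plan.py t 0 -.087 .142 81 3 4
```

```text
now in t [-0.0011 -0.0872  0.1999] world target [0.5358902  0.01207111 0.142     ]
[[4.0, 0.0, 0.0, 1.9, -0.1, 0.0, -0.0], [4.0, 0.0, 0.1, 2.0, -0.1, 0.0, -0.0], [4.0, 0.0, 0.0, 1.9, -0.1, 0.0, -0.1]]
```

Call:
{"method": "carry_out", "body": {"increments": [[4,0,0.1,1.9,-0.1,0,0],[4,0,0,2.0,-0.1,0,0],[4,0,0,1.9,-0.1,0,0],[1.2,0,0,0,0,0,0],[1.2,0,0,0,0,0,0]]}}

```text
time: 16.18
tcp_pos: [0.5384, 0.0119, 0.1462]
tcp_rot: [3.134, -0.0, 1.413]
force: [-1.1, -0.5, 2.5]
finger_gap: 0.165
gripper_force: 58.8
```

Call:
{"method": "carry_out", "body": {"increments": [[0.6,0,0,0,0,0,0],[0.6,0,0,0,0,0,0],[0.6,0,0,0,0,0,0],[0.6,0,0,-0.3,0,0,0],[0.6,0,0,-0.5,0,0,0]]}}

```text
time: 16.8
tcp_pos: [0.5372, 0.0121, 0.1525]
tcp_rot: [3.137, -0.0, 1.413]
force: [1.1, 1.8, -4.7]
finger_gap: 0.166
gripper_force: 58.6
```

Call:
{"method": "carry_out", "body": {"increments": [[0.6,0,0,-1,0,0,0],[0.6,0,0,-2,0,0,0],[0.6,0,0,-3,0,0,0],[0.6,0,0,-3,0,0,0],[0.6,0,0,-3,0,0,0]]}}

```text
time: 17.42
tcp_pos: [0.5367, 0.0118, 0.2739]
tcp_rot: [3.136, 0.0, 1.413]
force: [0.3, 0.1, -3.1]
finger_gap: 0.173
gripper_force: 58.7
```

Call:
{"method": "carry_out", "body": {"increments": [[0.6,0,0,-2,0,0,0],[0.6,0,0,-0.5,0,0,0],[0.6,0,0,0,0,0,0]]}}

```text
time: 17.8
tcp_pos: [0.5365, 0.0119, 0.2971]
tcp_rot: [3.137, 0.0, 1.413]
force: [0.3, 0.4, -3.6]
finger_gap: 0.168
gripper_force: 58.7
```

```bash
python3 hp.py; python3 plan.py h -.09 -.035 .30 100.5 12 0.6; cp pics/siden.png pics/side5.png
```

```text
side 583 tx [-0.0074  0.0015  0.0082] ty [-0.1247 -0.1153  0.0212] z [0.1821 0.2989] recog [(0.94, array([333., 181.,  22.,  82.]))]
 top pts [ 0.5339 -0.0077  0.296 ]
top 37 tx [-0.0102 -0.0081 -0.004 ] ty [-0.1176 -0.1001 -0.0138] z [0.179  0.2476] recog []
 top pts [ 0.5235 -0.0167  0.2472]
now in h [0.028  0.2765 0.2965] world target [ 0.4771853  -0.31581512  0.3       ]
[[0.6, -2.8, -0.1, -0.0, 0.0, 0.0, -1.6], [0.6, -2.7, -0.1, -0.1, 0.0, 0.0, -1.7], [0.6, -2.8, -0.2, 0.0, 0.1, 0.0, -1.6], [0.6, -2.8, -0.3, -0.0, -0.0, 0.0, -1.6], [0.6, -2.7, -0.4, -0.0, -0.0, 0.0, -1.6]]
[[0.6, -2.8, -0.4, -0.1, 0.0, 0.0, -1.7], [0.6, -2.7, -0.6, -0.0, 0.0, 0.0, -1.6], [0.6, -2.7, -0.6, -0.0, 0.0, 0.0, -1.6], [0.6, -2.7, -0.6, -0.1, 0.1, 0.0, -1.7], [0.6, -2.7, -0.8, 0.0, -0.0, 0.0, -1.6]]
[[0.6, -2.6, -0.8, -0.0, -0.0, 0.0, -1.6], [0.6, -2.6, -0.9, -0.0, 0.0, 0.0, -1.6]]
```

View pics/side5.png

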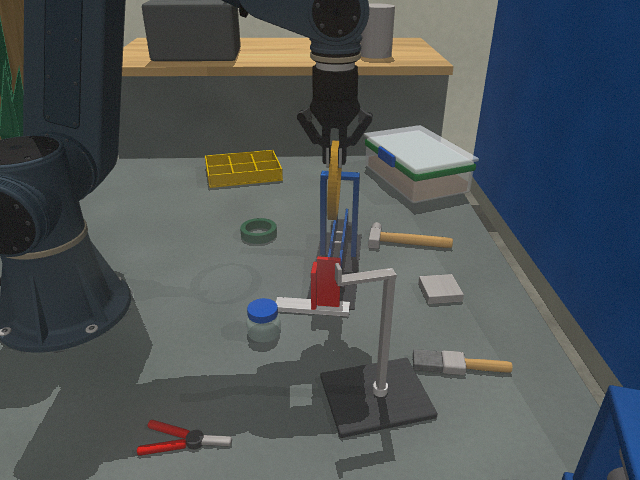

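Hoop is gripped unrotated at (335,180), above the stop, which is still shut. Go by way of a waypoint that clears the hook's free end.

```bash
python3 plan.py h -.09 .15 .30 100.5 6 0.6
```

```text
now in h [0.028  0.2765 0.2965] world target [ 0.44347173 -0.13391296  0.3       ]
[[0.6, -2.6, -1.1, -0.1, 0.0, 0.0, -3.3], [0.6, -2.6, -1.3, -0.0, 0.1, 0.0, -3.2], [0.6, -2.5, -1.5, -0.1, 0.0, 0.0, -3.3], [0.6, -2.4, -1.6, -0.0, 0.0, 0.0, -3.2], [0.6, -2.3, -1.7, -0.1, 0.1, 0.0, -3.3]]
[[0.6, -2.3, -1.8, -0.1, 0.0, 0.1, -3.2]]
```

Call:
{"method": "carry_out", "body": {"increments": [[0.6,-1.3,-0.6,0,0,0,-1.6],[0.6,-2.3,-1.0,-0.1,0,0,-2.9],[0.6,-2.6,-1.4,-0.1,0,0,-3.2],[0.6,-2.5,-1.5,-0.1,0,0,-3.3],[0.6,-2.4,-1.6,0,0,0,-3.2]]}}

```text
time: 18.62
tcp_pos: [0.4684, -0.0961, 0.2997]
tcp_rot: [3.137, 0.001, 1.663]
force: [1.5, -1.2, -4.0]
finger_gap: 0.172
gripper_force: 58.7
```

Call:
{"method": "carry_out", "body": {"increments": [[0.6,-2.3,-1.7,-0.1,0,0,-3.3],[0.6,-2.0,-1.2,0,0,0,-2.0],[0.6,-3,0,0,0,0,0],[0.6,-3,0,0,0,0,0],[0.6,-3,0,0,0,0,0]]}}

```text
time: 19.25
tcp_pos: [0.4616, -0.2308, 0.3007]
tcp_rot: [3.137, 0.001, 1.753]
force: [0.1, 0.2, -3.8]
finger_gap: 0.168
gripper_force: 58.8
```

Call:
{"method": "carry_out", "body": {"increments": [[0.6,-3,0,0,0,0,0],[0.6,-2.5,0,0,0,0,0],[0.6,-1.5,0,0,0,0,0],[0.6,0,0,0,0,0,0]]}}

```text
time: 19.75
tcp_pos: [0.4742, -0.299, 0.3007]
tcp_rot: [3.137, 0.001, 1.752]
force: [0.2, 0.3, -3.3]
finger_gap: 0.17
gripper_force: 58.8
```

```bash
python3 plan.py h -.09 -.035 .285 100.5 2 0.6
cat > hh.py <<'E'
from h import *
a=np.radians(10.5)
for c in('side','top'):
    im,d=save(c,c+'h.png'); P=cloud(c,d); hsv=cv2.cvtColor(im,cv2.COLOR_RGB2HSV); h,s=hsv[...,0],hsv[...,1]
    X,Y,Z=P[...,0],P[...,1],P[...,2]
    Q=P[(X>.4)&(X<.64)&(Y>-.4)&(Y<-.15)&(h>12)&(h<30)&(s>100)&(Z>.05)&(Z<.4)]
    if len(Q)<5: print(c,len(Q)); continue
    hx=np.cos(a)*(Q[:,0]-.5593)+np.sin(a)*(Q[:,1]+.265); hy=-np.sin(a)*(Q[:,0]-.5593)+np.cos(a)*(Q[:,1]+.265)
    r=cv2.minAreaRect(np.stack([hx,hy],1).astype(np.float32))
    print(c,len(Q),'hx',np.round(np.percentile(hx,[2,50,98]),4),'hy',np.round(np.percentile(hy,[1,50,99]),4),'z',np.round(np.percentile(Q[:,2],[1,99]),4),np.round(r[1],3),round(r[2],1))
E
python3 hh.py
```

```text
now in h [-0.0899 -0.0179  0.3007] world target [ 0.4771853  -0.31581512  0.285     ]
[[0.6, -0.9, -0.0, 0.8, 0.1, 0.0, -0.0], [0.6, -0.8, -0.0, 0.8, 0.2, 0.1, -0.1]]
side 1953 hx [-0.1008 -0.0921 -0.0832] hy [-0.0547 -0.0218  0.0905] z [0.1838 0.3287] [0.019 0.148] 0.7
top 510 hx [-0.0976 -0.0895 -0.0818] hy [0.0031 0.0558 0.0972] z [0.2052 0.3307] [0.119 0.018] 89.7
```

Call:
{"method": "carry_out", "body": {"increments": [[0.6,-0.9,0,0,0,0,0],[0.6,-0.8,1,0,0,0,0],[0.6,0,2,0,0,0,0],[0.6,0,2,0,0,0,0],[0.6,0,2,0,0,0,0]]}}

```text
time: 20.48
tcp_pos: [0.5475, -0.3027, 0.3015]
tcp_rot: [3.137, 0.002, 1.753]
force: [0.4, 0.7, -3.5]
finger_gap: 0.165
gripper_force: 58.8
```

Call:
{"method": "carry_out", "body": {"increments": [[0.6,0,1.5,0,0,0,0],[0.6,0,0.5,0.5,0,0,0],[0.6,0,0,1.5,0,0,0],[0.6,0,0,2,0,0,0],[0.6,0,0,1.5,0,0,0]]}}

```text
time: 21.1
tcp_pos: [0.5653, -0.2991, 0.2449]
tcp_rot: [3.138, 0.001, 1.753]
force: [-0.9, 0.4, -2.7]
finger_gap: 0.171
gripper_force: 58.8
```

```bash
python3 plan.py h 0 -.035 .228 100.5 2 0.6; python3 hh.py; cp pics/sideh.png pics/side6.png
```

```text
now in h [-0.0003 -0.0346  0.2449] world target [ 0.56567824 -0.29941392  0.228     ]
[[0.6, -0.0, 0.0, 0.8, 0.1, 0.0, -0.0], [0.6, -0.0, 0.0, 0.9, 0.1, 0.0, -0.1]]
side 1818 hx [-0.0116 -0.0029  0.0067] hy [-0.0713 -0.037   0.0721] z [0.1274 0.2717] [0.095 0.141] 25.8
top 582 hx [-0.0106 -0.0026  0.0069] hy [-0.0173  0.0369  0.0801] z [0.1248 0.2721] [0.019 0.102] 0.4
```

View pics/side6.png

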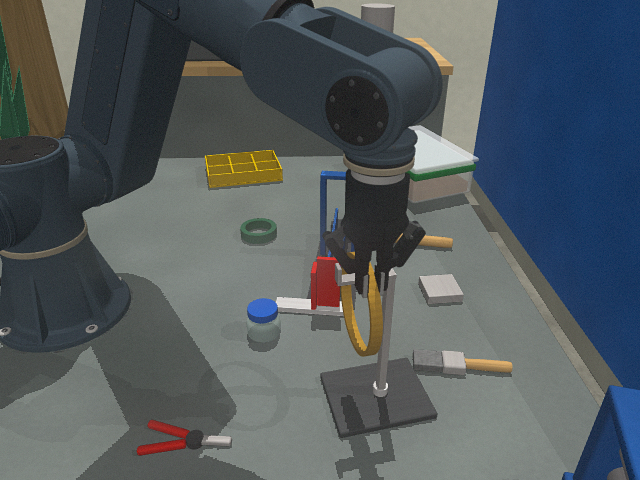

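The hoop hangs round the hook arm (free end at (342,272)), with about 15 mm left to lower.

Call:
{"method": "carry_out", "body": {"increments": [[0.6,0,0,0.5,0,0,0],[0.6,0,0,0.5,0,0,0],[0.6,0,0,0.3,0,0,0],[0.6,0,0,0.1,0,0,0],[0.6,0,0,0,0,0,0]]}}

```text
time: 21.82
tcp_pos: [0.5663, -0.2991, 0.2328]
tcp_rot: [3.137, 0.002, 1.753]
force: [0.1, -0.6, -3.4]
finger_gap: 0.171
gripper_force: 58.8
```

Call:
{"method": "carry_out", "body": {"increments": [[0.6,0,0,0.1,0,0,0],[0.6,0,0,0,0,0,0]]}}

```text
time: 22.08
tcp_pos: [0.5662, -0.2991, 0.2317]
tcp_rot: [3.137, 0.002, 1.753]
force: [-0.7, -0.9, -3.0]
finger_gap: 0.164
gripper_force: 58.8
```

Call:
{"method": "carry_out", "body": {"increments": [[0.6,0,0,0.1,0,0,0],[0.6,0,0,0.1,0,0,0],[0.6,0,0,0,0,0,0]]}}

```text
time: 22.45
tcp_pos: [0.5662, -0.2991, 0.2296]
tcp_rot: [3.137, 0.002, 1.753]
force: [-0.1, -1.4, -4.0]
finger_gap: 0.166
gripper_force: 58.8
```

Call:
{"method": "carry_out", "body": {"increments": [[0.6,0,0,0.1,0,0,0],[0.6,0,0,0,0,0,0]]}}

```text
time: 22.7
tcp_pos: [0.5663, -0.2991, 0.2288]
tcp_rot: [3.136, 0.002, 1.753]
force: [-0.7, -0.1, -2.8]
finger_gap: 0.165
gripper_force: 58.9
```

```bash
python3 hh.py; python3 -c "
from cell import *
print(get_state()['force'])"
```

```text
side 1854 hx [-0.0104 -0.0019  0.0075] hy [-0.0714 -0.0311  0.0739] z [0.111  0.2549] [0.076 0.142] 25.6
top 557 hx [-0.0091 -0.0012  0.008 ] hy [-0.0173  0.0362  0.0797] z [0.1106 0.2581] [0.019 0.104] 1.0
[ 0.04898207 -0.03793118 -1.71703905]
```

Call:
{"method": "carry_out", "body": {"increments": [[0.6,0,0,0.1,0,0,0],[0.6,0,0,0,0,0,0],[0.6,0,0,0,0,0,0]]}}

```text
time: 23.18
tcp_pos: [0.5664, -0.2991, 0.2282]
tcp_rot: [3.136, 0.002, 1.753]
force: [-0.7, 2.9, 4.0]
finger_gap: 0.167
gripper_force: 59.9
```

Call:
{"method": "carry_out", "body": {"increments": [[0.6,0,0,0.1,0,0,0],[0.6,0,0,0,0,0,0],[0.6,0,0,0,0,0,0]]}}

```text
time: 23.55
tcp_pos: [0.5665, -0.299, 0.2278]
tcp_rot: [3.136, 0.002, 1.753]
force: [-3.7, 3.0, 10.0]
finger_gap: 0.17
gripper_force: 60.6
```

Seated. Relieve the pressure, open and withdraw.

Call:
{"method": "carry_out", "body": {"increments": [[0.6,0,0,-0.1,0,0,0],[2,0,0,0,0,0,0],[3.5,0,0,0,0,0,0],[4.5,0,0,0,0,0,0],[4.5,0,0,0,0,0,0]]}}

```text
time: 24.18
tcp_pos: [0.5662, -0.2992, 0.2276]
tcp_rot: [3.137, 0.002, 1.753]
force: [0.2, -0.8, -0.3]
finger_gap: 0.526
gripper_force: 0.0
```

Call:
{"method": "carry_out", "body": {"increments": [[4.5,0,0,0,0,0,0],[4.5,0,0,-1,0,0,0],[4.5,0,0,-2,0,0,0],[4.5,0,0,-4,0,0,0],[4.5,0,0,-5,0,0,0]]}}

```text
time: 24.8
tcp_pos: [0.5653, -0.2989, 0.3491]
tcp_rot: [3.137, 0.001, 1.753]
force: [-0.1, 0.6, 0.1]
finger_gap: 0.53
gripper_force: 0.0
```

Call:
{"method": "carry_out", "body": {"increments": [[4.5,0,-4,-3,0,0,0],[4.5,0,-5,0,0,0,0],[4.5,0,-5,0,0,0,0],[4.5,0,-4,0,0,0,0],[4.5,0,0,0,0,0,0]]}}

```text
time: 25.42
tcp_pos: [0.3868, -0.3321, 0.3781]
tcp_rot: [3.136, 0.003, 1.751]
force: [0.5, -0.2, 0.8]
finger_gap: 0.528
gripper_force: 0.0
```

```bash
python3 hh.py; python3 ms.py | grep now; cp pics/side2.png pics/side7.png
python3 - <<'E'
from h import *
for c in('side','top'):
    read_camera(c)
    for t in ('tape','bench_block','jar','pliers','hammer','brush'):
        print(c,t,[np.round(q['extent']) for q in recognise(c,t)[:1]])
E
```

```text
side 2242 hx [-0.0081 -0.0007  0.0083] hy [-0.0755 -0.0222  0.0698] z [0.1109 0.2562] [0.043 0.151] 0.4
top 808 hx [-0.0071 -0.0001  0.0086] hy [-0.0662  0.0114  0.0751] z [0.1096 0.2577] [0.016 0.145] 0.6
side now 0.115 151 [-0.0246 -0.0036  0.0175]
side now 0.02 1015 [-0.0346 -0.0126  0.0171]
top now 0.115 82 [-0.0246 -0.0043  0.0176]
top now 0.02 99 [-0.0354 -0.0315 -0.0147]
side tape [array([258., 231.,  31.,  26.])]
side bench_block [array([444., 288.,  43.,  28.])]
side jar [array([263., 322.,  38.,  44.])]
side pliers []
side hammer [array([410., 235.,  87.,  24.])]
side brush [array([462., 361., 102.,  28.])]
top tape [array([190., 324.,  36.,  38.])]
top bench_block [array([303., 169.,  34.,  35.])]
top jar [array([343., 312.,  28.,  26.])]
top pliers [array([439., 356.,  24.,  58.])]
top hammer [array([215., 177.,  44.,  82.])]
top brush [array([385., 175.,  20.,  66.])]
```

View pics/side7.png

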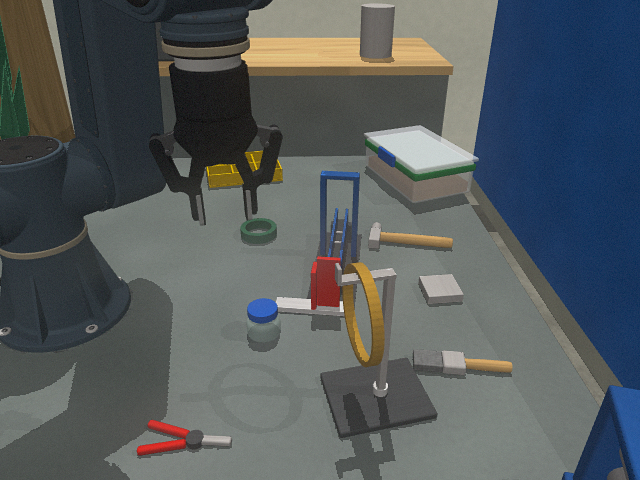

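The hoop hangs on the hook at (365,312), the stop is still shut at (325,283) and the bystanders haven't moved. Let any swing die down, then hand in.

Call:
{"method": "carry_out", "body": {"increments": [[4.5,0,0,0,0,0,0],[4.5,0,0,0,0,0,0],[4.5,0,0,0,0,0,0],[4.5,0,0,0,0,0,0],[4.5,0,0,0,0,0,0]]}}

```text
time: 26.95
tcp_pos: [0.3885, -0.3317, 0.3768]
tcp_rot: [3.137, 0.002, 1.753]
force: [1.2, 0.1, 0.8]
finger_gap: 0.531
gripper_force: 0.0
```

Call:
{"method": "carry_out", "body": {"increments": [[4.5,0,0,0,0,0,0],[4.5,0,0,0,0,0,0],[4.5,0,0,0,0,0,0],[4.5,0,0,0,0,0,0],[4.5,0,0,0,0,0,0]]}}

```text
time: 27.58
tcp_pos: [0.3885, -0.3317, 0.3768]
tcp_rot: [3.137, 0.002, 1.753]
force: [-0.6, 0.6, -0.8]
finger_gap: 0.527
gripper_force: 0.0
```

Call:
{"method": "carry_out", "body": {"increments": [[4.5,0,0,0,0,0,0],[4.5,0,0,0,0,0,0],[4.5,0,0,0,0,0,0],[4.5,0,0,0,0,0,0],[4.5,0,0,0,0,0,0]]}}

```text
time: 28.2
tcp_pos: [0.3885, -0.3317, 0.3768]
tcp_rot: [3.137, 0.002, 1.753]
force: [0.6, 0.8, -0.3]
finger_gap: 0.524
gripper_force: 0.0
```

```bash
python3 hh.py; python3 hh.py; python3 -c "
from cell import *
print(finish_job())"
```

```text
side 2244 hx [-0.0082 -0.0008  0.0082] hy [-0.0753 -0.0215  0.0697] z [0.1105 0.2563] [0.042 0.152] 0.8
top 804 hx [-0.007  -0.0001  0.0087] hy [-0.0667  0.0118  0.0754] z [0.1103 0.258 ] [0.016 0.145] 0.6
side 2243 hx [-0.0082 -0.0009  0.0082] hy [-0.0755 -0.0213  0.0697] z [0.1106 0.256 ] [0.043 0.151] 0.7
top 802 hx [-0.0071 -0.0001  0.0088] hy [-0.0664  0.0118  0.0752] z [0.1105 0.2579] [0.016 0.145] 0.6
the job is handed in; nothing more can be done
None
```

Job handed in at about 28 s, verdict not shown: the hoop hangs at rest on the J-hook and the bystanders are unmoved, but the stop measured 44 mm of its 50 mm travel (it would go no further under 20–40 N, so I took that as shut), and two pushes peaked at about 55–65 N at the wrist, the first through the finger linkage, which may count against the 40 N limit.

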